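# Lever up, brush out of the drawer and over the grinder

## Task

Get the hand grinder ready to be brushed out: first swing its folding lever straight up so that it stands clear of the hopper, and leave it standing there. Then take the long brush out of the open drawer of the small cabinet - it is longer than the drawer opens, so lift the near end and draw it out at a slant - and finish while still holding it in the gripper, bristle tip hanging a few centimetres or less over the grinder's hopper and the brush touching nothing else. Keep the drawer open and leave the other things where they are.

Things in the scene. Friction and masses are not known exactly. Their poses are not given: they have to be found in the camera images.
- lever (a joint): Folding lever of the grinder: steel arm 12 mm wide, 5 mm thick, 100 mm long, hinged in a fork on the spindle over the hopper's middle, wooden ball knob near its free end. Angle in rad: 0 = arm level, 1.571 = straight up, grows as the free end rises; goes on to 2.4. Stiff hinge (0.15 N m): stays where it is left.
- lever_knob (a point): Centre of the lever's ball knob, 28 mm across, on an 8 mm post on the arm's upper side. With the arm level it is 94 mm out from the hinge and 24 mm above it; it moves on a circle of radius 97 mm about the hinge. With the arm straight up it is 94 mm above the hinge and 24 mm beyond it, away from the side where the arm lay.
- lever_hinge (a point): Middle of the lever's hinge, on the grinder's upright centre line, 22 mm above the hopper's rim, fixed to the grinder. Its x axis is level and points where the arm points when level; y is the hinge line; z up. Spindle and fork lie within 13 mm of the centre line.
- hopper (a point): Centre of the mouth of the grinder's open hopper, level with its rim: a steel bowl 92 mm across outside, 86 mm inside. Spindle and lever fork rise through its middle; a thin bridge 10 mm wide crosses it. The grinder (wooden foot, steel body, 163 mm to the rim) is fixed on the tray; the rim is 175 mm above the sideboard.
- brush_middle (a point): Centre of the long brush in the drawer: 240 mm long, 45 to 90 g, dark wooden handle 18 mm wide and high over the 128 mm at the butt, then neck, steel ferrule and black bristles up to 24 mm wide, 14 mm high. x runs to the bristles, z up; butt at x = -120 mm, tip at +120 mm. It lies with the butt near the drawer's front, bristles under the cabinet's top.
- brush_handle (a point): On the brush's centre line (half-way up) in the thick handle, 55 mm from the butt, 65 mm from the middle; same axes as brush_middle. The balance point is about 50 mm further towards the middle.
- brush_tip (a point): Bristle end of the brush, on its centre line, 120 mm from the middle; same axes as brush_middle.
- cabinet: Small fixed acacia cabinet, 290 mm deep (x), 240 wide (y), 217 high. Origin at the centre of its underside, z up; its front looks to its own -x, at x = -145 mm (front edge of the top board: x = -147 mm). Top board 12 mm thick, underside at z = 205 mm. The upper drawer stands open; the slatted swing door below is closed and stays so.
- drawer (a joint): Pull-out of the cabinet's drawer, m: 0 shut, 0.14 at its stop, where it starts. 5 N of friction. Cabinet frame, mm: floor z = 145; front panel 12 thick, inside face x = -285, top z = 200, small knob outside; inside y = -96 to 96, side walls up to z = 185; inside back wall x = -23. So 138 mm lies open between panel and top board, 60 mm is free from floor to top board.
- scoop: Small steel measuring scoop, 110 mm long, 34 mm across the cup, 24 mm high, lying in the drawer beside the brush. Origin under its middle; x runs to the cup. Leave alone.
- mug: Clay mug with a handle, 82 mm across, 85 mm high, on the tray. Origin at the centre of its underside. Leave alone.
- carafe: Frosted glass carafe, 104 mm across, 128 mm high, on the tray. Origin at the centre of its underside. Leave alone.
- dripper: Stainless cone dripper on a flat round flange, 104 mm across, 82 mm high, on the tray. Origin at the centre of its underside. Leave alone.
- bean_jar: Amber jar with a wooden lid, 90 mm across, 160 mm high, on the sideboard at the right. Origin at the centre of its underside. Leave alone.
Mind the look-alikes: they are no part of the job. Leave any purple look-alike of the part that bears brush_middle alone.

How it is judged:
By the outcome, as a careful person would: the job done as asked, in the order asked, and still so for the second after the job is handed in, while the arm keeps its last pose, push and grip.
It also fails if it takes over 64 s, if anything falls off the work surface, if the arm or the gripper's body presses on something with over 40 N, if the wrist force passes 120 N, or if a joint passes its speed limit or range.

## Robot

A 7-joint arm with a two-finger parallel gripper is mounted at the origin on the work surface. World frame = base frame: x ahead of the robot, y to its left, z up, the work surface at z = 0. Lengths are in m, angles in rad, forces in N, time in s.
With the tool pointing down it reaches from about 0.425 to 0.875 m from the base axis. Payload 4.7 kg.
Tool frame: the origin (TCP) lies midway between the tips of the shut fingers; the grasp point (between the pads) lies 19 mm behind it; x points along the fingers, y is the direction in which the jaws open and shut, and the axes are right-handed (so a half turn about x gives the same grasp; the last joint's range is limited). The gripper opens to 87 mm and grips with 3 to 60 N. Pads are 19 mm wide; open, the fingers measure 117 mm over their backs; the gripper's body (75 mm by 190 mm) begins 51 mm behind the grasp point.
Start: joints at [-1.116, 0.321, -0.07, 1.45, 0.023, 1.371, -0.057], TCP at [0.277, 0.588, 0.223] pointing down, gripper open.
Joint ranges: [-2.86, 2.86], [-0.3, 2.09], [-1.38, 1.24], [0.06, 2.45], [-1.56, 4.7], [0.09, 2.05], [-2.69, 2.69]. Speed limits (rad/s): [2.57, 2.57, 3.14, 3.14, 3.14, 3.14, 3.14].

## Interface

Orientations are given as a rotation vector (axis times angle).
In Python, from bench import ctrl gives the robot as it stands. The module is installed in compiled form; this text tells all that it offers.
- The arm moves only by the shell command python3 -m jog 'ROWS' [FORCE]. ROWS is JSON, a list of rows, each an object with "rot": the turn, a rotation vector about the tool's x, y, z in units of 5 degrees (1.0 is 5 degrees), a list of three; "travel": the shift along the tool's x, y, z in units of 0.3 m (1.0 is 0.3 m), a list of three; "jaw": the closure, from -1 (fully open) to 1 (shut), so that 0 is half open. In form: [{"rot": [ax, ay, az], "travel": [tx, ty, tz], "jaw": jaw}, ...]. A call has 1 to 8 rows; each row shifts and turns the commanded pose from where the row before left it, along the tool's axes as they then stand; what a row does not reach is not made up. A row lasts 1/10 s, in which the tool goes at most 50 mm and 8.59 degrees, less where a joint would pass 70% of its speed; a pose out of reach is approached as far as the arm can. A call with a number of a shift or a turn outside -1 to 1 is refused whole. A call with a gripper value outside its range is refused whole. The fingers move at their own pace and stop on an object; FORCE is the grip in N (left out, the last holds). Time passes only in rows, so rows that do not move let the fingers close. It gives the time, the measured TCP pose, the force and the opening at its end, in the units of the state.
- ctrl.get_state(): the state, without advancing time (a new reading comes with each control period).
- ctrl.get_image(name): name is "side" or "top" or "wrist"; returns the picture (420x560x3 uint8, red, green, blue); there is no depth.
- ctrl.camera_model(name): a dict with "mtx" (3x3 intrinsics, pixels), "extrinsics" (4x4, takes a point from world to camera coordinates); the wrist camera has in their place "hand_eye" (4x4, takes a point from camera to tool coordinates, whose origin is the TCP and whose axes are the tool frame's). Camera axes: x right, y up, looking along -z (the intrinsics and any distortion apply to the point x, -y, -z); pixel columns grow to the right and rows downward; lengths in m; the calibration is good to about 2 mm. The wrist camera is an equidistant fisheye: a pixel r from the principal point sees the ray r / f radians off the axis. A picture is of the moment at which its call begins: read the wrist's pose just before it. camera_model takes no time and is no camera call.
- ctrl.close_job(): hands the job in, once; it reports no verdict.
The state is a dict: "time": time; "joint_positions": joint angles; "qd": joint speeds; "joint_torque": joint torques, N m; "position": TCP position; "tool_rot": TCP orientation; "ft_force": force on the tool from outside, world axes, zero at the start; "torque": the same for the moment, N m; "grip_width": opening from 0.0 (shut) to 1.0 (fully open).
Only numpy, scipy, OpenCV 4.12 (cv2) and the standard library are available. Lean on these libraries where they do the work, as an engineer would, in place of code of your own. Each camera call takes 0.05 s, during which the arm holds its last target.

## Working session

There is one attempt and no reset: what is moved stays moved. The work goes in short steps, Python scripts to look and compute and a shell command to move; the robot and the scene stay as the last step left them, time stands still between calls to the robot, and variables do not carry over. Pictures are saved under pics/ and viewed, and the job is handed in when it is done.

```bash
mkdir -p pics; ls; python3 - <<'E'
from bench import ctrl
import cv2, numpy as np
np.set_printoptions(precision=4,suppress=True)
s=ctrl.get_state()
for k,v in s.items(): print(k,v)
for n in ["side","top","wrist"]:
    m=ctrl.camera_model(n); print(n,m)
    cv2.imwrite(f"pics/{n}0.png",cv2.cvtColor(ctrl.get_image(n),cv2.COLOR_RGB2BGR))
E
```

```text
pics
time 0.0
joint_positions [-1.1159  0.3218 -0.0701  1.4517  0.0226  1.3708 -0.0569]
qd [ 0.0014  0.0017 -0.0008 -0.0009  0.001  -0.0008 -0.0005]
joint_torque [  0.0005 -49.129   -0.4032 -31.253   -0.0638   0.0436   0.0002]
position [0.2771 0.5873 0.2215]
tool_rot [ 0.3442  1.5433 -0.3472]
ft_force [0.1936 0.46   0.6021]
torque [0.0556 0.0283 0.0479]
grip_width 1.0030032154558781
side {'mtx': array([[457.2215,   0.    , 281.3835],
       [  0.    , 457.2215, 208.1484],
       [  0.    ,   0.    ,   1.    ]]), 'extrinsics': array([[-0.6179,  0.786 ,  0.0209,  0.3338],
       [-0.5407, -0.444 ,  0.7145,  0.1929],
       [ 0.5708,  0.4302,  0.6993, -1.5717],
       [ 0.    ,  0.    ,  0.    ,  1.    ]])}
top {'mtx': array([[485.5268,   0.    , 283.7228],
       [  0.    , 485.5268, 208.7906],
       [  0.    ,   0.    ,   1.    ]]), 'extrinsics': array([[-0.0246, -0.9995, -0.0183, -0.0005],
       [ 0.9975, -0.0257,  0.0657, -0.5302],
       [-0.0661, -0.0166,  0.9977, -1.3609],
       [ 0.    ,  0.    ,  0.    ,  1.    ]])}
wrist {'mtx': array([[325.1923,   0.    , 275.2355],
       [  0.    , 325.1923, 207.0534],
       [  0.    ,   0.    ,   1.    ]]), 'hand_eye': array([[-0.0007,  0.3041, -0.9526, -0.1629],
       [ 1.    ,  0.0012, -0.0003, -0.0007],
       [ 0.0011, -0.9526, -0.3041, -0.084 ],
       [ 0.    ,  0.    ,  0.    ,  1.    ]])}
```

View pics/side0.png

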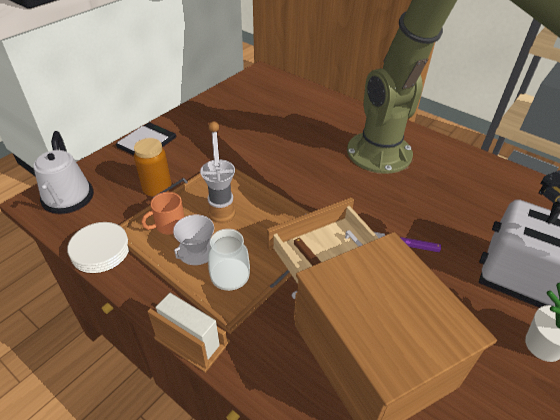

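View pics/top0.png

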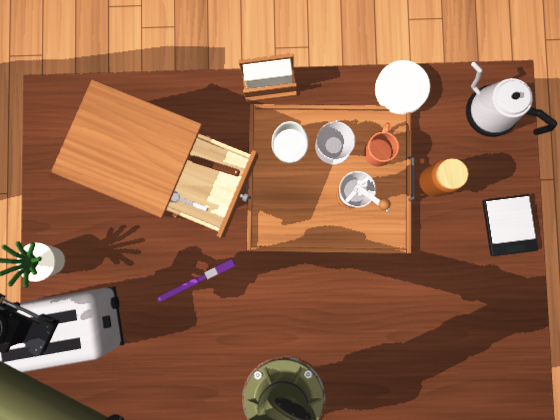

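View pics/wrist0.png

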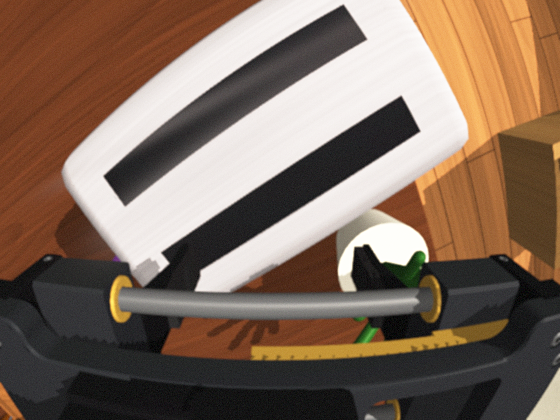

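```bash
python3 - <<'E'
import cv2
s=cv2.imread("pics/side0.png");t=cv2.imread("pics/top0.png")
cv2.imwrite("pics/c1.png",cv2.resize(s[110:240,150:260],None,fx=5,fy=5,interpolation=cv2.INTER_CUBIC)[:600])
cv2.imwrite("pics/c2.png",cv2.resize(t[160:220,330:400],None,fx=10,fy=10,interpolation=cv2.INTER_CUBIC)[:600])
cv2.imwrite("pics/c3.png",cv2.resize(t[120:240,155:265],None,fx=5,fy=5,interpolation=cv2.INTER_CUBIC)[:600])
cv2.imwrite("pics/c4.png",cv2.resize(s[190:310,260:380],None,fx=5,fy=5,interpolation=cv2.INTER_CUBIC)[:600])
E
```

```text
(no output)
```

View pics/c1.png

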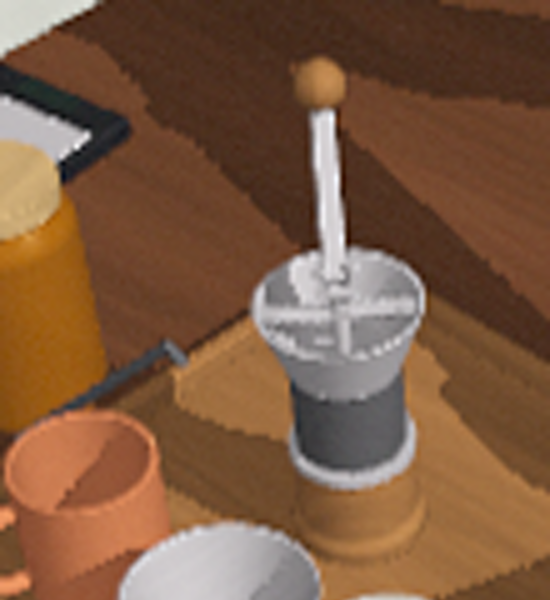

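View pics/c2.png

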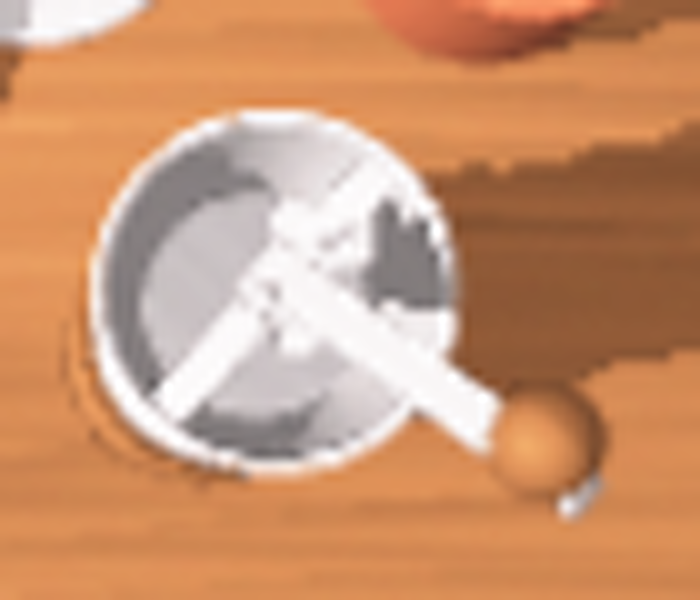

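View pics/c3.png

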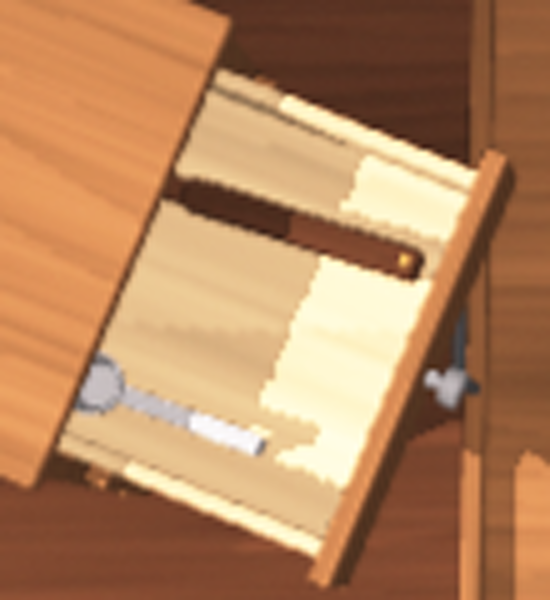

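View pics/c4.png

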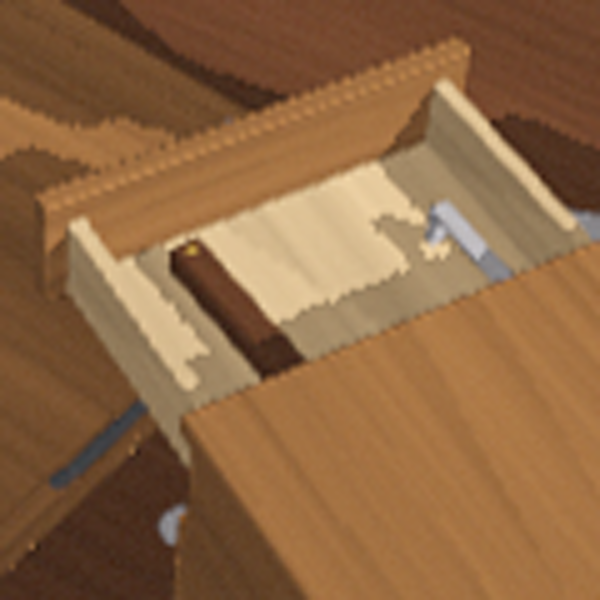

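```bash
cat > h.py <<'E'
import numpy as np
from bench import ctrl
from scipy.spatial.transform import Rotation as R
np.set_printoptions(precision=4,suppress=True)
CM={n:ctrl.camera_model(n) for n in ["side","top","wrist"]}
def proj(n,p):
    m=CM[n]; q=m["extrinsics"]@np.r_[p,1]; v=np.array([q[0],-q[1],-q[2]]); v=m["mtx"]@v; return v[:2]/v[2]
def ray(n,u):
    m=CM[n]; d=np.linalg.inv(m["mtx"])@np.r_[u,1]; d=np.array([d[0],-d[1],-d[2]])
    E=m["extrinsics"]; Rm=E[:3,:3]; c=-Rm.T@E[:3,3]; d=Rm.T@d; return c,d/np.linalg.norm(d)
def plane(n,u,z):
    c,d=ray(n,u); return c+d*(z-c[2])/d[2]
def tri(us,ut):
    A=[];b=[]
    for n,u in (("side",us),("top",ut)):
        c,d=ray(n,u); P=np.eye(3)-np.outer(d,d); A.append(P); b.append(P@c)
    x=np.linalg.lstsq(np.vstack(A),np.hstack(b),rcond=None)[0]
    return x,proj("side",x)-us,proj("top",x)-ut
def tool():
    s=ctrl.get_state(); return np.array(s["position"]),R.from_rotvec(s["tool_rot"])
def wproj(p,pos,rot):
    H=CM["wrist"]["hand_eye"]; t=rot.inv().apply(np.asarray(p)-pos); c=H[:3,:3].T@(t-H[:3,3])
    v=np.array([c[0],-c[1],-c[2]]); th=np.arctan2(np.hypot(v[0],v[1]),v[2]); m=CM["wrist"]["mtx"]
    return m[:2,2]+m[0,0]*th*v[:2]/np.hypot(v[0],v[1])
def wray(u,pos,rot):
    m=CM["wrist"]["mtx"]; d=(np.asarray(u)-m[:2,2])/m[0,0]; th=np.hypot(*d); v=np.r_[np.sin(th)*d/th,np.cos(th)]
    H=CM["wrist"]["hand_eye"]; c=H[:3,:3]@np.array([v[0],-v[1],-v[2]])
    return pos+rot.apply(H[:3,3]),rot.apply(c)
def wplane(u,z,pos,rot):
    c,d=wray(u,pos,rot); return c+d*(z-c[2])/d[2]
E
python3 - <<'E'
from h import *
k=tri((214,126.6),(384.8,204.0)); print("knob",k)
print("hop",plane("top",(357.5,189.2),.175),plane("side",(217.6,171),.175))
a=plane("top",(201,124),.217);b=plane("top",(162,217.4),.217);print("cab front top",a,b,np.linalg.norm(a-b), np.degrees(np.arctan2(*(a-b)[[1,0]])))
print("cab side", plane("side",(297.5,273),.217))
print("brush butt",plane("top",(238.6,172),.163),"at edge",plane("top",(191,158),.163), "side butt",plane("side",(260+185/5,190+250/5),.16))
p,r=tool();print(p,r.as_matrix())
E
```

```text
knob (array([ 0.5177, -0.2515,  0.2651]), array([-0.5752, -0.0914]), array([-0.4981,  0.429 ]))
hop [ 0.5641 -0.203   0.175 ] [ 0.5683 -0.1973  0.175 ]
cab front top [0.7313 0.1814 0.217 ] [0.5034 0.2797 0.217 ] 0.24813846151207597 -23.34391885817496
cab side [0.7322 0.1865 0.217 ]
brush butt [0.6175 0.0967 0.163 ] at edge [0.657  0.2183 0.163 ] side butt [0.6195 0.1041 0.16  ]
[0.2772 0.5875 0.2218] [[-0.0005  0.4266  0.9044]
 [-0.0013  0.9044 -0.4266]
 [-1.     -0.0014  0.0001]]
```

```bash
cat > plan.py <<'E'
from h import *
import json
def frame(zaz,tilt=0):
    # tool x down, z horizontal azimuth zaz(deg); tilt(deg) rotates about tool y
    z=np.array([np.cos(np.radians(zaz)),np.sin(np.radians(zaz)),0]);x=np.array([0,0,-1.]);y=np.cross(z,x)
    return R.from_matrix(np.c_[x,y,z])*R.from_euler('y',tilt,degrees=True)
def plan(way,jaw,mm=45,start=None):
    """way: list of (pos,R). prints rows"""
    p,r=tool() if start is None else start
    rows=[]
    for tp,tr in way:
        tp=np.array(tp,float); d=np.linalg.norm(tp-p)*1000; rv=(r.inv()*tr).as_rotvec(); a=np.degrees(np.linalg.norm(rv))
        n=max(1,int(np.ceil(d/mm-1e-6)),int(np.ceil(a/4.9)))
        for i in range(n):
            k=n-i
            rv=np.round(np.degrees((r.inv()*tr).as_rotvec())/5/k,2)
            tv=np.round(r.inv().apply(tp-p)/.3/k,3)
            rows.append({"rot":[float(v)+0 for v in rv],"travel":[float(v)+0 for v in tv],"jaw":jaw})
            p=p+r.apply(tv*.3); r=r*R.from_rotvec(np.radians(rv*5))
    for i in range(0,len(rows),8): print(json.dumps(rows[i:i+8]))
    print(len(rows),"end",p,r.as_rotvec())
    return p,r
E
python3 - <<'E'
from plan import *
p,r=tool()
f=frame(-133.6)
plan([((.40,.45,.40),r),((.52,.15,.40),frame(-70)),((.49,-.28,.36),f)],1,48)
E
```

```text
[{"rot": [0.0, 0.0, 0.0], "travel": [-0.099, -0.04, 0.094], "jaw": 1}, {"rot": [0.0, 0.0, 0.0], "travel": [-0.099, -0.04, 0.094], "jaw": 1}, {"rot": [0.0, 0.0, 0.0], "travel": [-0.099, -0.04, 0.094], "jaw": 1}, {"rot": [0.0, 0.0, 0.0], "travel": [-0.099, -0.04, 0.095], "jaw": 1}, {"rot": [0.0, 0.0, 0.0], "travel": [-0.099, -0.04, 0.094], "jaw": 1}, {"rot": [0.0, 0.0, 0.0], "travel": [-0.099, -0.041, 0.095], "jaw": 1}, {"rot": [0.89, 0.0, 0.0], "travel": [0.0, -0.073, 0.079], "jaw": 1}, {"rot": [0.9, 0.0, 0.0], "travel": [0.0, -0.067, 0.084], "jaw": 1}]
[{"rot": [0.89, 0.0, 0.0], "travel": [0.0, -0.06, 0.089], "jaw": 1}, {"rot": [0.9, 0.0, 0.0], "travel": [0.0, -0.053, 0.094], "jaw": 1}, {"rot": [0.89, 0.0, 0.0], "travel": [0.0, -0.046, 0.098], "jaw": 1}, {"rot": [0.9, 0.0, 0.0], "travel": [0.0, -0.038, 0.101], "jaw": 1}, {"rot": [0.89, 0.0, 0.0], "travel": [0.0, -0.03, 0.103], "jaw": 1}, {"rot": [0.9, 0.0, 0.0], "travel": [0.0, -0.022, 0.105], "jaw": 1}, {"rot": [0.89, 0.01, 0.01], "travel": [0.001, -0.013, 0.107], "jaw": 1}, {"rot": [0.9, 0.0, 0.0], "travel": [0.0, -0.005, 0.108], "
[... 269 characters left out ...]
8, 0.109], "jaw": 1}, {"rot": [0.98, 0.0, 0.0], "travel": [0.01, -0.008, 0.11], "jaw": 1}, {"rot": [0.98, 0.0, 0.0], "travel": [0.01, 0.001, 0.111], "jaw": 1}, {"rot": [0.98, 0.0, 0.0], "travel": [0.011, 0.01, 0.11], "jaw": 1}, {"rot": [0.98, 0.0, 0.0], "travel": [0.01, 0.02, 0.109], "jaw": 1}]
[{"rot": [0.98, 0.0, 0.0], "travel": [0.011, 0.029, 0.107], "jaw": 1}, {"rot": [0.97, 0.0, 0.0], "travel": [0.01, 0.038, 0.104], "jaw": 1}, {"rot": [0.98, 0.0, 0.0], "travel": [0.011, 0.047, 0.1], "jaw": 1}, {"rot": [0.97, 0.0, 0.0], "travel": [0.01, 0.055, 0.096], "jaw": 1}, {"rot": [0.98, 0.0, 0.0], "travel": [0.011, 0.062, 0.09], "jaw": 1}]
29 end [ 0.49   -0.2798  0.36  ] [ 1.7438  0.7473 -1.744 ]
```

Candidates for the brush: the dark-handled brush in the open drawer, top (215,163) (wanted); the purple one on the sideboard, top (197,280) (look-alike, leave). The lever is unique: knob at top (385,204), hopper at (357,189). The crops above confirm both. First move: jaws shut, over to the lever's outer side.

```bash
python3 -m jog '[{"rot":[0,0,0],"travel":[-0.1,-0.04,0.09],"jaw":1},{"rot":[0,0,0],"travel":[-0.1,-0.04,0.09],"jaw":1},{"rot":[0,0,0],"travel":[-0.1,-0.04,0.1],"jaw":1},{"rot":[0,0,0],"travel":[-0.1,-0.04,0.09],"jaw":1},{"rot":[0,0,0],"travel":[-0.1,-0.04,0.1],"jaw":1},{"rot":[0,0,0],"travel":[-0.1,-0.04,0.1],"jaw":1},{"rot":[0.9,0,0],"travel":[0,-0.07,0.08],"jaw":1},{"rot":[0.9,0,0],"travel":[0,-0.07,0.08],"jaw":1}]' 20
python3 -m jog '[{"rot":[0.9,0,0],"travel":[0,-0.06,0.09],"jaw":1},{"rot":[0.9,0,0],"travel":[0,-0.05,0.09],"jaw":1},{"rot":[0.9,0,0],"travel":[0,-0.05,0.1],"jaw":1},{"rot":[0.9,0,0],"travel":[0,-0.04,0.1],"jaw":1},{"rot":[0.9,0,0],"travel":[0,-0.03,0.1],"jaw":1},{"rot":[0.9,0,0],"travel":[0,-0.02,0.1],"jaw":1},{"rot":[0.9,0,0],"travel":[0,-0.01,0.11],"jaw":1},{"rot":[0.9,0,0],"travel":[0,-0.01,0.11],"jaw":1}]'
python3 -m jog '[{"rot":[1,0,0],"travel":[0.01,-0.04,0.1],"jaw":1},{"rot":[1,0,0],"travel":[0.01,-0.04,0.1],"jaw":1},{"rot":[1,0,0],"travel":[0.01,-0.03,0.11],"jaw":1},{"rot":[1,0,0],"travel":[0.01,-0.02,0.11],"jaw":1},{"rot":[1,0,0],"travel":[0.01,-0.01,0.11],"jaw":1},{"rot":[1,0,0],"travel":[0.01,0,0.11],"jaw":1},{"rot":[1,0,0],"travel":[0.01,0.01,0.11],"jaw":1},{"rot":[1,0,0],"travel":[0.01,0.02,0.11],"jaw":1}]'
python3 -m jog '[{"rot":[1,0,0],"travel":[0.01,0.03,0.11],"jaw":1},{"rot":[1,0,0],"travel":[0.01,0.04,0.1],"jaw":1},{"rot":[1,0,0],"travel":[0.01,0.05,0.1],"jaw":1},{"rot":[0.9,0,0],"travel":[0.01,0.05,0.1],"jaw":1},{"rot":[0.9,0,0],"travel":[0.01,0.06,0.09],"jaw":1},{"rot":[0,0,0],"travel":[0,0,0],"jaw":1},{"rot":[0,0,0],"travel":[0,0,0],"jaw":1}]'
python3 - <<'E'
from plan import *
import cv2
p,r=tool();print(p);print(r.as_matrix()); print(ctrl.get_state()["joint_positions"])
cv2.imwrite("pics/w1.png",cv2.cvtColor(ctrl.get_image("wrist"),cv2.COLOR_RGB2BGR))
for n,q in dict(hop=(.566,-.2,.175),hinge=(.566,-.2,.197),knob=(.5177,-.2515,.265),tcp=p).items(): print(n,wproj(q,p,r))
E
```

```text
time: 0.95
position: [0.4256, 0.3894, 0.4032]
tool_rot: [0.472, 1.518, -0.47]
ft_force: [0.8, 0.2, -0.3]
grip_width: 0.355
time: 1.75
position: [0.5187, 0.1484, 0.4025]
tool_rot: [0.956, 1.35, -0.956]
ft_force: [0.4, 0.1, 0.3]
grip_width: 0.005
time: 2.55
position: [0.4935, -0.116, 0.3785]
tool_rot: [1.47, 1.016, -1.469]
ft_force: [0.7, 0.4, -0.1]
grip_width: 0.005
time: 3.25
position: [0.4777, -0.2801, 0.3634]
tool_rot: [1.754, 0.736, -1.754]
ft_force: [0.7, -0.0, 0.2]
grip_width: 0.011
[ 0.4777 -0.2801  0.3634]
[[-0.0003  0.7135 -0.7007]
 [ 0.0003 -0.7007 -0.7135]
 [-1.     -0.0004 -0.    ]]
[-0.1934  0.088   0.7366  1.4743 -0.0592  1.6023 -0.237 ]
hop [281.5913  73.9827]
hinge [281.9989  71.8168]
knob [285.5671 150.144 ]
tcp [274.8166 260.8009]
```

View pics/w1.png

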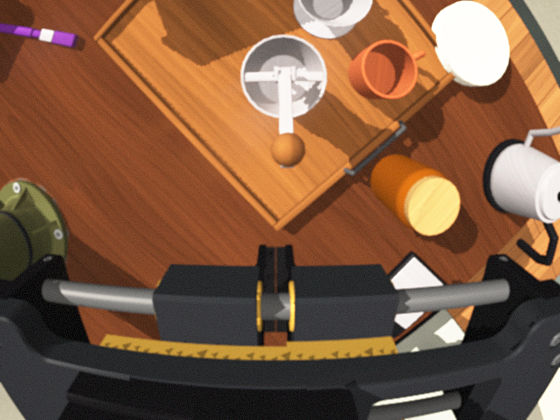

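```bash
python3 - <<'E'
from plan import *
import cv2
p,r=tool()
im=cv2.imread("pics/w1.png"); cv2.imwrite("pics/w1c.png",cv2.resize(im[25:175,225:345],None,fx=4,fy=4,interpolation=cv2.INTER_CUBIC))
h=wplane((284,77),.175,p,r);k=wplane((288.2,150),.265,p,r);print(h,k,k-h, np.linalg.norm((k-h)[:2]))
print(r.inv().apply(h-p),r.inv().apply(k-p))
E
```

```text
[ 0.5661 -0.2024  0.175 ] [ 0.52   -0.2514  0.265 ] [-0.0461 -0.049   0.09  ] 0.06726563933952324
[ 0.1885  0.0095 -0.1158] [ 0.0985  0.0107 -0.0486]
```

View pics/w1c.png

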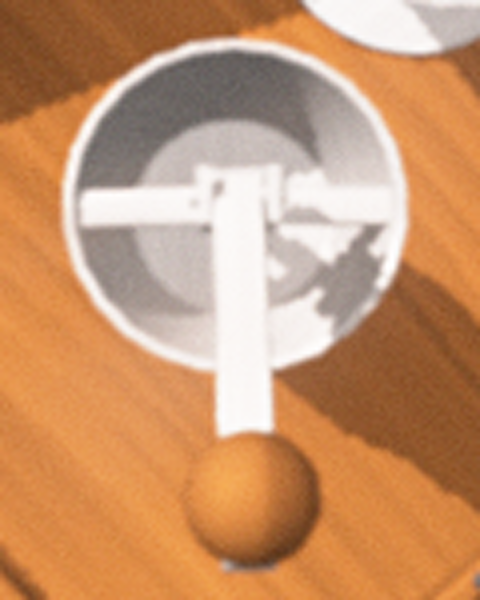

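```bash
python3 -m jog '[{"rot":[0.2,0,0],"travel":[0.15,0.03,0],"jaw":1},{"rot":[0,0,0],"travel":[0.15,0,0],"jaw":1},{"rot":[0,0,0],"travel":[0.15,0,0],"jaw":1},{"rot":[0,0,0],"travel":[0,0,0],"jaw":1},{"rot":[0,0,0],"travel":[0,0,0],"jaw":1}]'
python3 - <<'E'
from plan import *
p,r=tool();print(p)
h=np.array([.566,-.2015,.197]);print(r.inv().apply(h-p))
th=np.linspace(.45,1.571,8);s=.1*np.cos(th)+.0025*np.sin(th)+.0105;z=.1*np.sin(th)-.024
print(np.c_[s,z])
E
```

```text
time: 3.8
position: [0.4856, -0.2839, 0.2294]
tool_rot: [1.762, 0.727, -1.762]
ft_force: [-0.3, 0.0, 0.1]
grip_width: 0.004
[ 0.4856 -0.2839  0.2294]
[ 0.0324 -0.0018 -0.1151]
[[0.1016 0.0195]
 [0.0939 0.0333]
 [0.084  0.0456]
 [0.0723 0.0562]
 [0.0589 0.0647]
 [0.0443 0.0709]
 [0.0289 0.0747]
 [0.013  0.076 ]]
```

```bash
python3 -m jog '[{"rot":[0,0,0],"travel":[0,-0.005,-0.035],"jaw":1},{"rot":[0,0,0],"travel":[0,0,-0.035],"jaw":1},{"rot":[0,0,0],"travel":[-0.02,0,-0.016],"jaw":1},{"rot":[0,0,0],"travel":[-0.02,0,-0.016],"jaw":1},{"rot":[0,0,0],"travel":[-0.018,0,-0.02],"jaw":1},{"rot":[0,0,0],"travel":[-0.018,0,-0.02],"jaw":1},{"rot":[0,0,0],"travel":[-0.015,0,-0.022],"jaw":1},{"rot":[0,0,0],"travel":[-0.015,0,-0.022],"jaw":1}]'
python3 - <<'E'
from plan import *
import cv2
p,r=tool();print(p)
h=np.array([.566,-.2015,.197]);print(r.inv().apply(h-p))
cv2.imwrite("pics/w2.png",cv2.cvtColor(ctrl.get_image("wrist"),cv2.COLOR_RGB2BGR))
E
```

```text
time: 4.6
position: [0.5228, -0.2475, 0.2642]
tool_rot: [1.762, 0.719, -1.764]
ft_force: [-7.7, -4.6, 7.8]
grip_width: 0.007
[ 0.5228 -0.2475  0.2642]
[ 0.067  -0.0026 -0.0632]
```

View pics/w2.png

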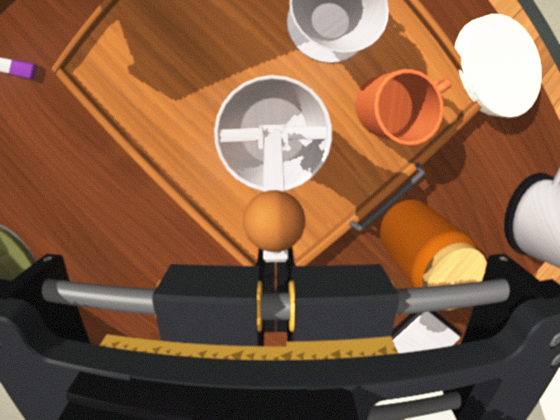

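```bash
python3 - <<'E'
from plan import *
import cv2
p,r=tool();print(p, ctrl.get_state()["ft_force"])
cv2.imwrite("pics/s2.png",cv2.resize(cv2.cvtColor(ctrl.get_image("side"),cv2.COLOR_RGB2BGR)[60:240,130:290],None,fx=3.3,fy=3.3,interpolation=cv2.INTER_CUBIC))
im=cv2.imread("pics/w2.png"); cv2.imwrite("pics/w2c.png",cv2.resize(im[180:320,200:350],None,fx=4,fy=4,interpolation=cv2.INTER_CUBIC))
E
```

```text
[ 0.5242 -0.2463  0.2651] [-8.2608 -2.6655 11.1488]
```

View pics/s2.png

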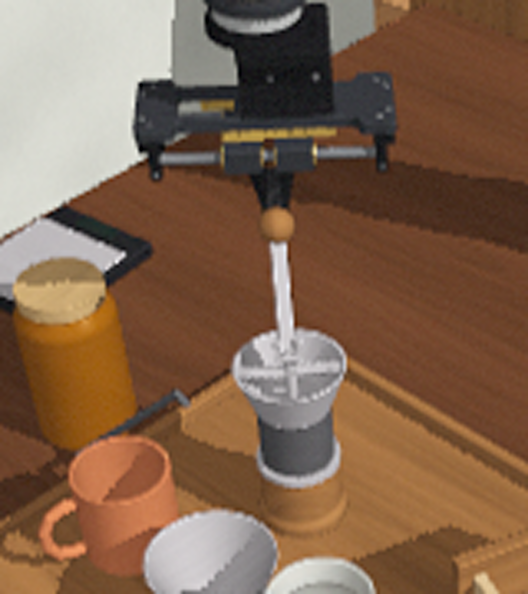

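View pics/w2c.png

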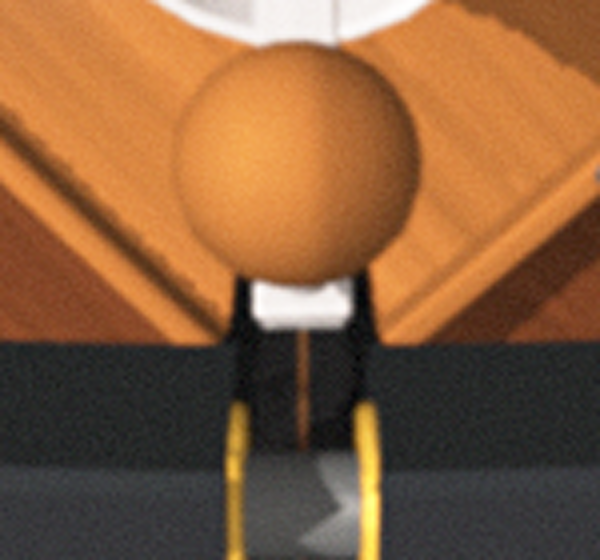

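```bash
python3 - <<'E'
from plan import *
p,r=tool()
h=np.array([.566,-.2015,.197]);a=np.array([-.688,-.726,0])
n=np.cross(a,[0,0,1])
def ang(c,d):
    t=((h-c)@n)/(d@n);q=c+t*d-h
    return q@a,q[2],np.hypot(q@a,q[2])
# wrist ray lies nearly in plane -> intersect circle
c,d=wray((274.3,220.8),p,r)
for t in np.linspace(.05,.3,400):
    q=c+t*d-h; 
    if abs(np.hypot(q@a,q[2])-.097)<.0005: print("wrist",t,q@a,q[2],q@n,np.degrees(np.arctan2(q[2],q@a))-14.3)
print("side",ang(*ray("side",(213.9,128.2))))
for th in (30,35,40,45,50,55,60,70,80):
    e=np.radians(th+14.3);q=h+.097*(np.cos(e)*a+np.sin(e)*np.array([0,0,1])); print(th,proj("side",q),proj("top",q),wproj(q,p,r))
E
```

```text
wrist 0.14649122807017545 0.028105097839520983 0.09333831048489144 -0.0013180471877271786 58.9424269952641
wrist 0.14711779448621554 0.028320782273402536 0.09275005761889199 -0.0013114280616143507 58.72020214017107
side (np.float64(0.16871804884825117), np.float64(-0.004830292972588579), np.float64(0.1687871788299156))
30 [213.1902 126.6504] [384.4383 204.2191] [274.4047 273.1761]
35 [213.1002 126.1309] [382.8964 202.2491] [274.0379 268.5777]
40 [213.0346 125.8916] [381.1372 200.1408] [273.6059 262.2455]
45 [212.9943 125.9402] [379.1743 197.9117] [273.1069 254.0262]
50 [212.9802 126.2826] [377.0238 195.5816] [272.5406 243.7936]
55 [212.993  126.9219] [374.7042 193.1713] [271.9104 231.472 ]
60 [213.033  127.8589] [372.2362 190.7033] [271.2234 217.0661]
70 [213.1956 130.6142] [366.948  185.6878] [269.7331 182.6037]
80 [213.4662 134.4947] [361.3587 180.7264] [268.2245 143.0234]
```

```bash
python3 -m jog '[{"rot":[0,0,0],"travel":[-0.012,0,-0.025],"jaw":1},{"rot":[0,0,0],"travel":[-0.01,0,-0.025],"jaw":1},{"rot":[0,0,0],"travel":[-0.008,0,-0.025],"jaw":1},{"rot":[0,0,0],"travel":[-0.006,0,-0.025],"jaw":1},{"rot":[0,0,0],"travel":[-0.004,0,-0.02],"jaw":1},{"rot":[0,0,0],"travel":[0,0,0],"jaw":1}]'
cat > la.py <<'E'
from plan import *
import cv2,sys
p,r=tool()
h=np.array([.566,-.2015,.197]);a=np.array([-.688,-.726,0])
im=cv2.cvtColor(ctrl.get_image("wrist"),cv2.COLOR_RGB2BGR)
cv2.imwrite(f"pics/{sys.argv[1]}.png",im)
print(p,r.inv().apply(h-p),ctrl.get_state()["ft_force"])
for th in (70,75,80,85,90,95,100):
    e=np.radians(th+14.3);q=h+.097*(np.cos(e)*a+np.sin(e)*np.array([0,0,1])); print(th,wproj(q,p,r))
E
python3 la.py w3
```

```text
time: 5.3
position: [0.5514, -0.2178, 0.2766]
tool_rot: [1.765, 0.726, -1.756]
ft_force: [-2.1, 1.9, 9.7]
grip_width: 0.008
[ 0.5514 -0.2178  0.2766] [ 0.0797 -0.0015 -0.0215] [-3.0009  1.661   9.6334]
70 [272.9408 254.4331]
75 [272.3747 239.2651]
80 [271.7978 222.8088]
85 [271.2257 205.428 ]
90 [270.675  187.5699]
95 [270.1614 169.7273]
100 [269.6987 152.3916]
```

View pics/w3.png

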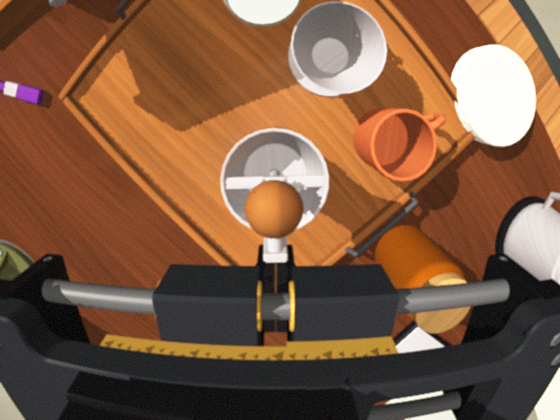

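```bash
python3 -m jog '[{"rot":[0,0,0],"travel":[0,0,-0.015],"jaw":1},{"rot":[0,0,0],"travel":[0,0,-0.015],"jaw":1},{"rot":[0,0,0],"travel":[0,0,0],"jaw":1},{"rot":[0,0,0],"travel":[0,0,0],"jaw":1}]'
python3 la.py w4; python3 - <<'E'
import cv2
im=cv2.imread("pics/w4.png"); cv2.imwrite("pics/w4c.png",cv2.resize(im[120:290,200:350],None,fx=3.5,fy=3.5,interpolation=cv2.INTER_CUBIC))
E
```

```text
time: 5.75
position: [0.5567, -0.2122, 0.2732]
tool_rot: [1.763, 0.726, -1.76]
ft_force: [-0.1, -0.6, 0.3]
grip_width: 0.008
[ 0.5567 -0.2122  0.2732] [ 0.0762 -0.0012 -0.014 ] [-0.2989 -0.6413 -0.2301]
70 [273.2451 271.3167]
75 [272.6562 256.633 ]
80 [272.054  240.5213]
85 [271.4545 223.3098]
90 [270.8748 205.4225]
95 [270.3322 187.3478]
100 [269.8416 169.5925]
```

View pics/w4c.png

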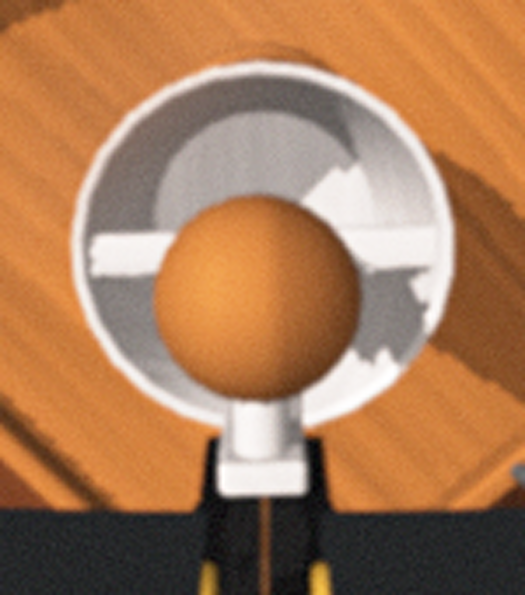

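```bash
python3 -m jog '[{"rot":[0,0,0],"travel":[0,0,0.05],"jaw":1},{"rot":[0,0,0],"travel":[0,0,0.15],"jaw":1},{"rot":[0,0,0],"travel":[-0.05,0,0.15],"jaw":1},{"rot":[0,0,0],"travel":[-0.1,0,0],"jaw":1},{"rot":[0,0,0],"travel":[0,0,0],"jaw":1},{"rot":[0,0,0],"travel":[0,0,0],"jaw":1}]'
python3 la.py w5; python3 - <<'E'
from plan import *
import cv2
p,r=tool()
h=np.array([.566,-.2015,.197]);a=np.array([-.688,-.726,0])
print("hop",wproj(h-[0,0,.022],p,r))
s=cv2.cvtColor(ctrl.get_image("side"),cv2.COLOR_RGB2BGR);t=cv2.cvtColor(ctrl.get_image("top"),cv2.COLOR_RGB2BGR)
cv2.imwrite("pics/s5.png",cv2.resize(s[110:190,180:260],None,fx=7,fy=7,interpolation=cv2.INTER_CUBIC))
cv2.imwrite("pics/t5.png",cv2.resize(t[150:230,320:400],None,fx=7,fy=7,interpolation=cv2.INTER_CUBIC))
for th in (80,85,90,95,100):
    e=np.radians(th+14.3);q=h+.097*(np.cos(e)*a+np.sin(e)*np.array([0,0,1])); print(th,proj("side",q),proj("top",q), (proj("side",q)-[180,110])*7,(proj("top",q)-[320,150])*7)
print("hop",(proj("side",h-[0,0,.022])-[180,110])*7,(proj("top",h-[0,0,.022])-[320,150])*7)
E
```

```text
time: 6.4
position: [0.4806, -0.2876, 0.3179]
tool_rot: [1.765, 0.724, -1.762]
ft_force: [-0.5, -0.6, 0.2]
grip_width: 0.005
[ 0.4806 -0.2876  0.3179] [ 0.121  -0.0013 -0.1211] [ 0.1395 -0.1308  0.788 ]
70 [272.9946  58.4906]
75 [272.4866  44.1098]
80 [271.992   30.1816]
85 [271.5216  16.9979]
90 [271.0846   4.7996]
95 [270.6882  -6.2336]
100 [270.3371 -15.9842]
hop [274.3824  67.3562]
80 [213.4662 134.4947] [361.3587 180.7264] [234.2634 171.4632] [289.5112 215.0845]
85 [213.6402 136.8263] [358.518  178.3255] [235.4815 187.7838] [269.6257 198.2785]
90 [213.8385 139.3958] [355.6827 176.0085] [236.8693 205.7709] [249.7788 182.0592]
95 [214.0595 142.1826] [352.8799 173.7968] [238.4162 225.2779] [230.1591 166.5773]
100 [214.3013 145.1626] [350.1357 171.7105] [240.1091 246.138 ] [210.95   151.9732]
hop [259.4892 419.447 ] [258.0393 269.3288]
```

View pics/w5.png

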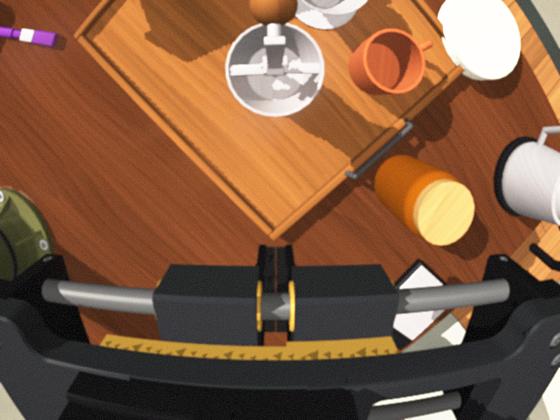

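View pics/s5.png

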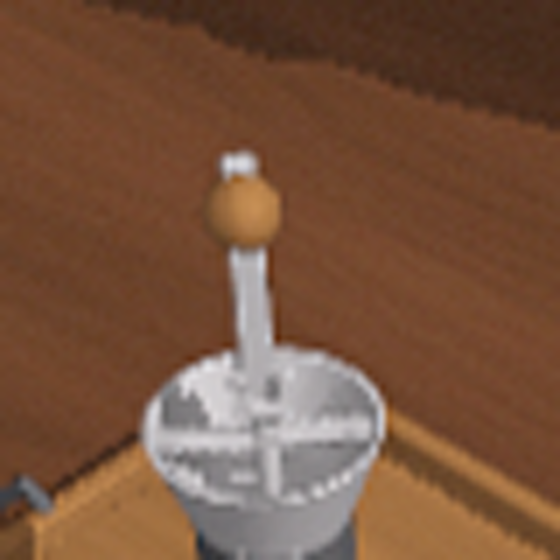

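View pics/t5.png

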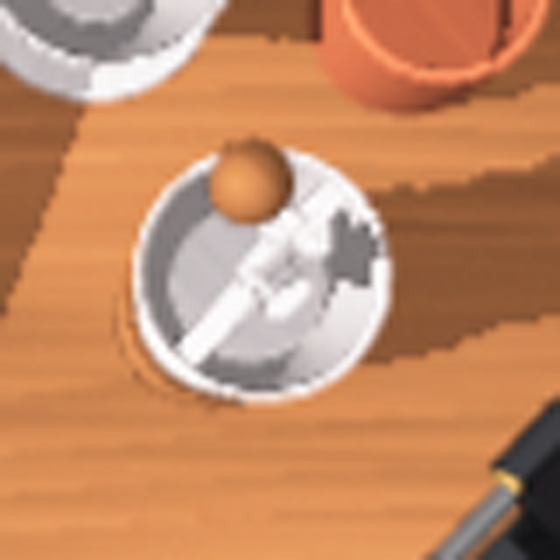

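Lever checks in all three views at about 90–91° (knob side (215,140), top (356,176)). Now over the drawer.

```bash
python3 - <<'E'
from plan import *
plan([((.47,-.10,.40),frame(-120)),((.634,.149,.36),frame(-108))],0.1,45)
E
```

```text
[{"rot": [-0.61, 0.0, 0.0], "travel": [-0.056, -0.093, -0.082], "jaw": 0.1}, {"rot": [-0.61, 0.0, 0.0], "travel": [-0.056, -0.089, -0.087], "jaw": 0.1}, {"rot": [-0.61, 0.0, 0.01], "travel": [-0.056, -0.084, -0.092], "jaw": 0.1}, {"rot": [-0.61, 0.0, 0.0], "travel": [-0.055, -0.079, -0.096], "jaw": 0.1}, {"rot": [-0.6, 0.0, 0.01], "travel": [-0.056, -0.074, -0.1], "jaw": 0.1}, {"rot": [-0.34, 0.0, 0.0], "travel": [0.019, 0.008, -0.142], "jaw": 0.1}, {"rot": [-0.34, 0.0, 0.0], "travel": [0.019, 0.013, -0.141], "jaw": 0.1}, {"rot": [-0.34, 0.0, 0.0], "travel": [0.019, 0.017, -0.141], "jaw": 0.1}]
[{"rot": [-0.35, 0.0, 0.0], "travel": [0.019, 0.021, -0.141], "jaw": 0.1}, {"rot": [-0.34, 0.0, 0.0], "travel": [0.019, 0.025, -0.14], "jaw": 0.1}, {"rot": [-0.35, 0.0, 0.0], "travel": [0.019, 0.029, -0.139], "jaw": 0.1}, {"rot": [-0.34, 0.0, 0.0], "travel": [0.019, 0.034, -0.138], "jaw": 0.1}]
12 end [0.634  0.1491 0.3601] [ 1.4365  1.0436 -1.437 ]
```

```bash
python3 -m jog '[{"rot":[-0.6,0,0],"travel":[-0.06,-0.09,-0.08],"jaw":0.1},{"rot":[-0.6,0,0],"travel":[-0.06,-0.09,-0.09],"jaw":0.1},{"rot":[-0.6,0,0],"travel":[-0.05,-0.08,-0.09],"jaw":0.1},{"rot":[-0.6,0,0],"travel":[-0.05,-0.08,-0.1],"jaw":0.1},{"rot":[-0.6,0,0],"travel":[-0.05,-0.07,-0.1],"jaw":0.1},{"rot":[-0.4,0,0],"travel":[0.02,0.01,-0.14],"jaw":0.1},{"rot":[-0.3,0,0],"travel":[0.02,0.01,-0.14],"jaw":0.1},{"rot":[-0.4,0,0],"travel":[0.02,0.02,-0.14],"jaw":0.1}]'
python3 -m jog '[{"rot":[-0.3,0,0],"travel":[0.02,0.02,-0.14],"jaw":0.1},{"rot":[-0.4,0,0],"travel":[0.02,0.02,-0.14],"jaw":0.1},{"rot":[-0.3,0,0],"travel":[0.02,0.03,-0.14],"jaw":0.1},{"rot":[-0.4,0,0],"travel":[0.02,0.03,-0.14],"jaw":0.1},{"rot":[0,0,0],"travel":[0,0,0],"jaw":0.1},{"rot":[0,0,0],"travel":[0,0,0],"jaw":0.1}]'
python3 - <<'E'
from plan import *
import cv2
p,r=tool();print(p);print(r.as_matrix()); print(ctrl.get_state()["joint_positions"])
cv2.imwrite("pics/w6.png",cv2.cvtColor(ctrl.get_image("wrist"),cv2.COLOR_RGB2BGR))
print(wproj((.6175,.0967,.163),p,r),wproj((.657,.2183,.163),p,r))
E
```

```text
time: 7.35
position: [0.5439, 0.0058, 0.3796]
tool_rot: [1.518, 0.975, -1.518]
ft_force: [0.3, 0.1, 0.4]
grip_width: 0.446
time: 7.95
position: [0.6346, 0.1494, 0.3537]
tool_rot: [1.428, 1.048, -1.436]
ft_force: [0.1, -0.1, -0.4]
grip_width: 0.45
[0.6346 0.1494 0.3537]
[[-0.0039  0.9532 -0.3024]
 [-0.0022 -0.3024 -0.9532]
 [-1.     -0.0031  0.0033]]
[-0.5566  0.3145  0.3882  1.2258 -0.1161  1.6273 -0.499 ]
[275.4897 227.8537] [276.2016 116.2874]
```

View pics/w6.png

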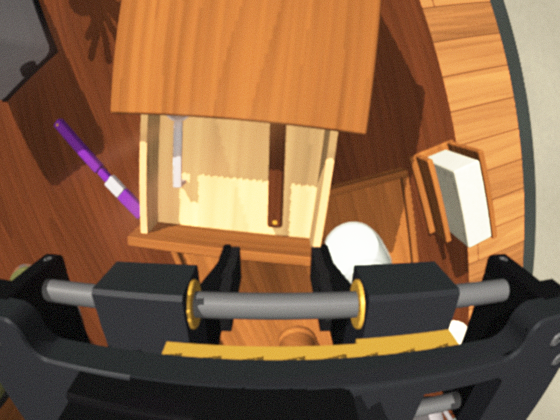

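```bash
python3 - <<'E'
from plan import *
import cv2
im=cv2.imread("pics/w6.png"); cv2.imwrite("pics/w6c.png",cv2.resize(im[105:265,200:350],None,fx=3.7,fy=3.7,interpolation=cv2.INTER_CUBIC))
E
```

```text
(no output)
```

View pics/w6c.png

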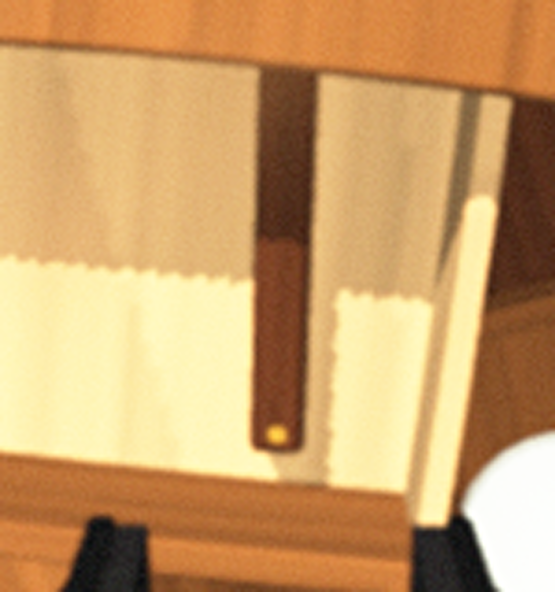

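```bash
python3 - <<'E'
from plan import *
p,r=tool()
b=wplane((274.9,226.0),.162,p,r);m=wplane((276.5,169.9),.163,p,r);e=wplane((277.7,132),.163,p,r)
print(b,m,e); d=(e-b);d/=np.linalg.norm(d);print(d,np.degrees(np.arctan2(d[1],d[0])))
g=b+.055*d;g[2]=.154;print("handle",g)
f=frame(np.degrees(np.arctan2(d[1],d[0]))-180)
print(r.inv().apply(g-p))
# cab edge / panel
print(wplane((131,242),.200,p,r),wplane((318,250),.200,p,r))
plan([(np.r_[g[:2],.21],f),(np.r_[g[:2],.15],f)],0.1,40)
E
```

```text
[0.6176 0.0966 0.162 ] [0.6398 0.1598 0.163 ] [0.6539 0.1996 0.163 ]
[0.3325 0.9431 0.0092] 70.58006626737998
handle [0.6359 0.1485 0.154 ]
[ 0.201   0.0011 -0.0016]
[0.4584 0.1407 0.2   ] [0.6581 0.0695 0.2   ]
[{"rot": [0.08, 0.01, 0.0], "travel": [0.121, 0.001, -0.001], "jaw": 0.1}, {"rot": [0.08, 0.01, 0.01], "travel": [0.121, 0.001, -0.001], "jaw": 0.1}, {"rot": [0.09, 0.0, 0.0], "travel": [0.121, 0.001, -0.001], "jaw": 0.1}, {"rot": [0.08, 0.01, 0.01], "travel": [0.12, 0.0, -0.002], "jaw": 0.1}, {"rot": [0.0, 0.0, 0.0], "travel": [0.1, 0.0, 0.0], "jaw": 0.1}, {"rot": [0.0, 0.0, 0.0], "travel": [0.1, 0.0, 0.0], "jaw": 0.1}]
6 end [0.6359 0.1486 0.1501] [ 1.4544  1.0293 -1.4536]
```

```bash
python3 -m jog '[{"rot":[0.1,0,0],"travel":[0.12,0,0],"jaw":0.1},{"rot":[0.1,0,0],"travel":[0.12,0,0],"jaw":0.1},{"rot":[0.1,0,0],"travel":[0.12,0,0],"jaw":0.1},{"rot":[0.1,0.1,0],"travel":[0.12,0,0],"jaw":0.1},{"rot":[0,0,0],"travel":[0.1,0,0],"jaw":0.1},{"rot":[0,0,0],"travel":[0.05,0,0],"jaw":0.1},{"rot":[0,0,0],"travel":[0,0,0],"jaw":0.1},{"rot":[0,0,0],"travel":[0,0,0],"jaw":0.1}]'
python3 - <<'E'
from plan import *
import cv2
p,r=tool();print(p, r.as_matrix())
print(r.inv().apply(np.array([.6359,.1485,.154])-p))
cv2.imwrite("pics/w7.png",cv2.cvtColor(ctrl.get_image("wrist"),cv2.COLOR_RGB2BGR)[80:380,100:460])
E
```

```text
time: 8.8
position: [0.6359, 0.1478, 0.1691]
tool_rot: [1.468, 1.03, -1.452]
ft_force: [0.3, 0.0, -0.6]
grip_width: 0.45
[0.6359 0.1478 0.1691] [[ 0.0051  0.9409 -0.3387]
 [ 0.0088 -0.3387 -0.9408]
 [-0.9999  0.0019 -0.01  ]]
[ 0.0151 -0.0003 -0.0005]
```

View pics/w7.png

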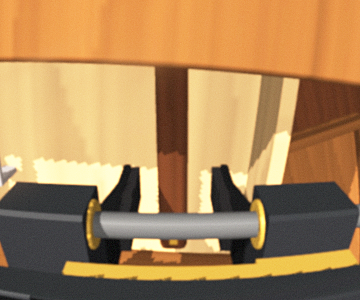

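```bash
python3 -m jog '[{"rot":[0,-0.1,0],"travel":[0.03,0,0],"jaw":0.1},{"rot":[0,0,0],"travel":[0.033,0,0],"jaw":0.1},{"rot":[0,0,0],"travel":[0,0,0],"jaw":0.1},{"rot":[0,0,0],"travel":[0,0,0],"jaw":1},{"rot":[0,0,0],"travel":[0,0,0],"jaw":1},{"rot":[0,0,0],"travel":[0,0,0],"jaw":1},{"rot":[0,0,0],"travel":[0,0,0],"jaw":1}]' 40
python3 - <<'E'
from plan import *
import cv2
p,r=tool();print(p, r.as_matrix(),ctrl.get_state()["grip_width"]*87)
cv2.imwrite("pics/w8.png",cv2.cvtColor(ctrl.get_image("wrist"),cv2.COLOR_RGB2BGR)[80:380,100:460])
E
```

```text
time: 9.55
position: [0.6353, 0.1483, 0.1488]
tool_rot: [1.459, 1.026, -1.458]
ft_force: [-0.5, 0.2, 0.2]
grip_width: 0.201
[0.6353 0.1483 0.1488] [[ 0.0005  0.9411 -0.3381]
 [ 0.0002 -0.3381 -0.9411]
 [-1.      0.0004 -0.0004]] 17.457156412840757
```

View pics/w8.png

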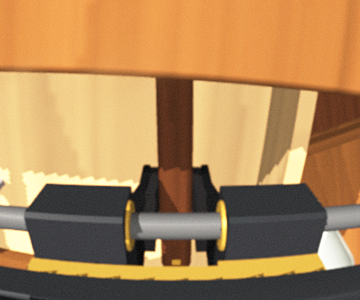

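```bash
python3 - <<'E'
from plan import *
p,r=tool()
o=np.array([-.005,0,-.185]);tip=p+r.apply(o);print("tip",tip)
w=[]
for i,t in enumerate([4,8,12,16]):
    rr=r*R.from_euler('y',-t,degrees=True); w.append((tip+[0,0,.001*(i+1)]-rr.apply(o),rr))
e=plan(w,1,45)
print(e[0])
E
```

```text
tip [0.6979 0.3224 0.1539]
[{"rot": [0.0, -0.8, 0.0], "travel": [-0.046, 0.0, 0.0], "jaw": 1}, {"rot": [0.0, -0.8, 0.0], "travel": [-0.047, 0.0, 0.0], "jaw": 1}, {"rot": [0.0, -0.8, 0.0], "travel": [-0.046, 0.0, 0.0], "jaw": 1}, {"rot": [0.0, -0.8, 0.0], "travel": [-0.047, 0.0, 0.0], "jaw": 1}]
4 end [0.6373 0.1538 0.2041] [ 1.2124  0.8523 -1.6079]
[0.6373 0.1538 0.2041]
```

```bash
python3 -m jog '[{"rot":[0,-0.4,0],"travel":[-0.023,0,0],"jaw":1},{"rot":[0,-0.4,0],"travel":[-0.023,0,0],"jaw":1},{"rot":[0,-0.4,0],"travel":[-0.023,0,0],"jaw":1},{"rot":[0,-0.4,0],"travel":[-0.023,0,0],"jaw":1},{"rot":[0,-0.4,0],"travel":[-0.023,0,0],"jaw":1},{"rot":[0,-0.4,0],"travel":[-0.023,0,0],"jaw":1},{"rot":[0,-0.4,0],"travel":[-0.023,0,0],"jaw":1},{"rot":[0,-0.4,0],"travel":[-0.023,0,0],"jaw":1}]'
python3 -m jog '[{"rot":[0,0,0],"travel":[0,0,0],"jaw":1},{"rot":[0,0,0],"travel":[0,0,0],"jaw":1}]'
python3 - <<'E'
from plan import *
import cv2
p,r=tool();print(p, r.as_matrix())
cv2.imwrite("pics/s9.png",cv2.resize(cv2.cvtColor(ctrl.get_image("side"),cv2.COLOR_RGB2BGR)[90:310,220:440],None,fx=2.7,fy=2.7,interpolation=cv2.INTER_CUBIC))
cv2.imwrite("pics/w9.png",cv2.cvtColor(ctrl.get_image("wrist"),cv2.COLOR_RGB2BGR)[80:380,100:460])
E
```

```text
time: 10.4
position: [0.6374, 0.1548, 0.2033]
tool_rot: [1.211, 0.852, -1.609]
ft_force: [0.2, 0.8, -1.0]
grip_width: 0.203
time: 10.6
position: [0.6374, 0.1547, 0.2026]
tool_rot: [1.212, 0.853, -1.608]
ft_force: [-0.0, -0.4, -1.3]
grip_width: 0.202
[0.6374 0.1547 0.2026] [[-0.0932  0.9412 -0.3246]
 [-0.2591 -0.3377 -0.9049]
 [-0.9613 -0.0002  0.2753]]
```

View pics/s9.png

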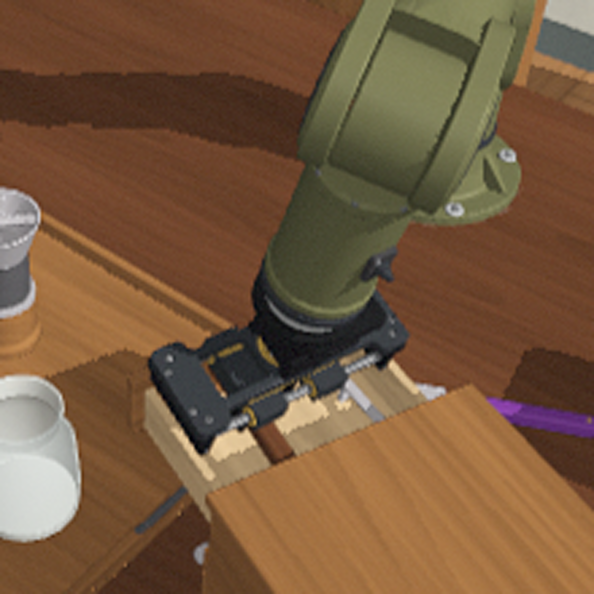

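View pics/w9.png

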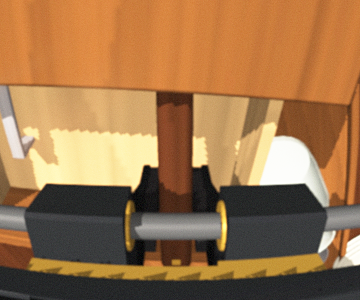

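```bash
python3 -m jog '[{"rot":[0,0,0],"travel":[0,0,0.04],"jaw":1},{"rot":[0,0,0],"travel":[0,0,0.04],"jaw":1},{"rot":[0,0,0],"travel":[0,0,0.04],"jaw":1},{"rot":[0,0,0],"travel":[0,0,0.04],"jaw":1},{"rot":[0,0,0],"travel":[0,0,0],"jaw":1}]'
python3 -m jog '[{"rot":[0,0,0],"travel":[0,0,0.05],"jaw":1},{"rot":[0,0,0],"travel":[0,0,0.06],"jaw":1},{"rot":[0,0,0],"travel":[0,0,0.06],"jaw":1},{"rot":[0,0,0],"travel":[0,0,0.06],"jaw":1},{"rot":[0,0,0],"travel":[0,0,0.06],"jaw":1},{"rot":[0,0,0],"travel":[0,0,0.06],"jaw":1},{"rot":[0,0,0],"travel":[0,0,0],"jaw":1},{"rot":[0,0,0],"travel":[0,0,0],"jaw":1}]'
python3 - <<'E'
from plan import *
import cv2
p,r=tool();print(p, r.as_matrix()); print("tip",p+r.apply([-.005,0,-.185]), ctrl.get_state()["joint_positions"])
cv2.imwrite("pics/s10.png",cv2.cvtColor(ctrl.get_image("side"),cv2.COLOR_RGB2BGR))
cv2.imwrite("pics/w10.png",cv2.cvtColor(ctrl.get_image("wrist"),cv2.COLOR_RGB2BGR))
E
```

```text
time: 11.2
position: [0.6218, 0.108, 0.2178]
tool_rot: [1.215, 0.849, -1.61]
ft_force: [-0.0, -0.7, -1.2]
grip_width: 0.207
time: 12.0
position: [0.5878, 0.0162, 0.2455]
tool_rot: [1.214, 0.853, -1.608]
ft_force: [-1.1, 1.2, -1.4]
grip_width: 0.203
[0.5878 0.0162 0.2455] [[-0.0926  0.941  -0.3256]
 [-0.2582 -0.3385 -0.9048]
 [-0.9616  0.0003  0.2743]]
tip [0.6485 0.1849 0.1996] [-0.5902  0.2917  0.4618  1.5038  0.1174  1.5058 -0.4976]
```

View pics/s10.png

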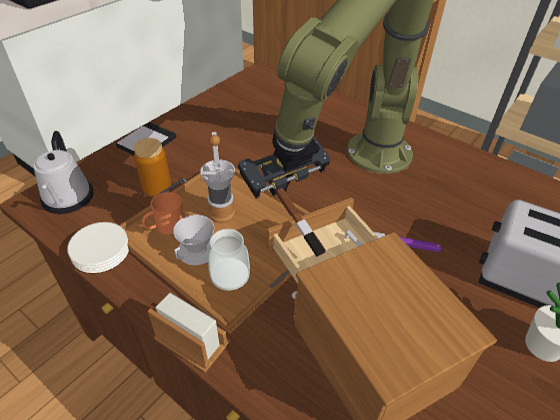

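View pics/w10.png

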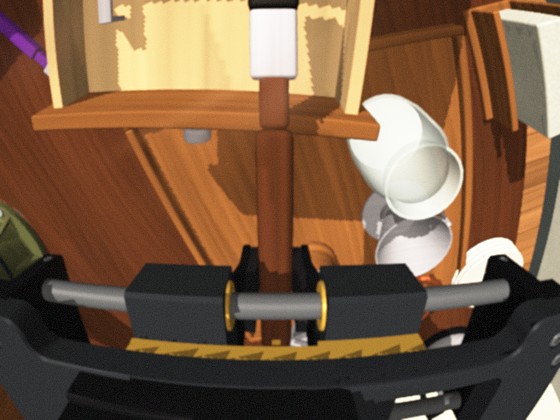

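```bash
python3 - <<'E'
from plan import *
p,r=tool();o=np.array([-.005,0,-.185])
F=frame(-133.4,-20)
hop=np.array([.566,-.2015,.175]);a=np.array([-.688,-.726,0])
def tcp(s,z,f=F): return hop*[1,1,0]+s*a+[0,0,z]-f.apply(o)
fv=frame(-115,-18)
print(tcp(.1,.33),tcp(.1,.19),tcp(.03,.19))
e=plan([(p+[-.05,-.02,.14],r)],1,45)
e=plan([((.45,-.10,.40),fv),(tcp(.1,.335),F)],1,42,start=e)
E
```

```text
[ 0.3766 -0.4017  0.3886] [ 0.3766 -0.4017  0.2486] [ 0.4247 -0.3508  0.2486]
[{"rot": [0.0, 0.0, 0.0], "travel": [-0.104, -0.034, 0.061], "jaw": 1}, {"rot": [0.0, 0.0, 0.0], "travel": [-0.104, -0.034, 0.061], "jaw": 1}, {"rot": [0.0, 0.0, 0.0], "travel": [-0.104, -0.033, 0.06], "jaw": 1}, {"rot": [0.0, 0.0, 0.0], "travel": [-0.104, -0.034, 0.061], "jaw": 1}]
4 end [ 0.5377 -0.0025  0.3849] [ 1.2112  0.8543 -1.6069]
[{"rot": [0.26, -0.1, -0.08], "travel": [0.016, -0.042, 0.101], "jaw": 1}, {"rot": [0.25, -0.1, -0.08], "travel": [0.017, -0.039, 0.101], "jaw": 1}, {"rot": [0.26, -0.1, -0.07], "travel": [0.018, -0.037, 0.102], "jaw": 1}, {"rot": [0.25, -0.11, -0.08], "travel": [0.019, -0.034, 0.103], "jaw": 1}, {"rot": [0.44, -0.05, -0.15], "travel": [0.042, 0.025, 0.12], "jaw": 1}, {"rot": [0.43, -0.05, -0.15], "travel": [0.042, 0.031, 0.119], "jaw": 1}, {"rot": [0.44, -0.05, -0.15], "travel": [0.042, 0.035, 0.117], "jaw": 1}, {"rot": [0.43, -0.05, -0.15], "travel": [0.042, 0.041, 0.115], "jaw": 1}]
[{"rot": [0.44, -0.05, -0.15], "travel": [0.042, 0.045, 0.114], "jaw": 1}, {"rot": [0.43, -0.05, -0.15], "travel": [0.042, 0.05, 0.112], "jaw": 1}, {"rot": [0.44, -0.05, -0.15], "travel": [0.041, 0.055, 0.109], "jaw": 1}, {"rot": [0.43, -0.04, -0.15], "travel": [0.041, 0.06, 0.107], "jaw": 1}]
12 end [ 0.3766 -0.4017  0.3936] [ 1.3818  0.5959 -1.9736]
```

```bash
python3 -m jog '[{"rot":[0,0,0],"travel":[-0.1,-0.03,0.06],"jaw":1},{"rot":[0,0,0],"travel":[-0.1,-0.03,0.06],"jaw":1},{"rot":[0,0,0],"travel":[-0.1,-0.03,0.06],"jaw":1},{"rot":[0,0,0],"travel":[-0.1,-0.04,0.06],"jaw":1},{"rot":[0.25,-0.1,-0.08],"travel":[0.02,-0.04,0.1],"jaw":1},{"rot":[0.25,-0.1,-0.08],"travel":[0.02,-0.04,0.1],"jaw":1},{"rot":[0.25,-0.1,-0.08],"travel":[0.01,-0.04,0.1],"jaw":1},{"rot":[0.25,-0.1,-0.08],"travel":[0.01,-0.03,0.1],"jaw":1}]'
python3 -m jog '[{"rot":[0.43,-0.05,-0.15],"travel":[0.04,0.03,0.12],"jaw":1},{"rot":[0.43,-0.05,-0.15],"travel":[0.04,0.03,0.12],"jaw":1},{"rot":[0.43,-0.05,-0.15],"travel":[0.04,0.03,0.12],"jaw":1},{"rot":[0.43,-0.05,-0.15],"travel":[0.04,0.04,0.12],"jaw":1},{"rot":[0.43,-0.05,-0.15],"travel":[0.04,0.05,0.11],"jaw":1},{"rot":[0.43,-0.05,-0.15],"travel":[0.04,0.05,0.11],"jaw":1},{"rot":[0.43,-0.05,-0.15],"travel":[0.04,0.05,0.11],"jaw":1},{"rot":[0.43,-0.05,-0.15],"travel":[0.04,0.06,0.11],"jaw":1}]'
python3 -m jog '[{"rot":[0,0,0],"travel":[0,0,0],"jaw":1},{"rot":[0,0,0],"travel":[0,0,0],"jaw":1}]'
cat > chk.py <<'E'
from plan import *
import cv2,sys
p,r=tool();o=np.array([-.005,0,-.185]);tip=p+r.apply(o);n=sys.argv[1]
print(p, r.as_matrix(),"\ntip",tip,"px",proj("side",tip),proj("top",tip),wproj(tip,p,r)); print(ctrl.get_state()["joint_positions"])
for c in ("side","top","wrist"): cv2.imwrite(f"pics/{n}{c}.png",cv2.cvtColor(ctrl.get_image(c),cv2.COLOR_RGB2BGR))
E
python3 chk.py k1
```

```text
time: 12.9
position: [0.452, -0.0993, 0.3978]
tool_rot: [1.232, 0.788, -1.699]
ft_force: [-0.3, 0.2, -0.3]
grip_width: 0.198
time: 13.7
position: [0.3797, -0.4017, 0.3959]
tool_rot: [1.378, 0.6, -1.972]
ft_force: [0.8, 0.6, -1.3]
grip_width: 0.204
time: 13.9
position: [0.3792, -0.4013, 0.3957]
tool_rot: [1.378, 0.599, -1.974]
ft_force: [1.2, 1.3, -0.5]
grip_width: 0.205
[ 0.3792 -0.4013  0.3957] [[-0.2374  0.7282 -0.643 ]
 [-0.2481 -0.6854 -0.6846]
 [-0.9392 -0.003   0.3434]] 
tip [ 0.4994 -0.2734  0.3368] px [209.963   96.6611] [400.9694 210.1415] [274.5434 -79.5332]
[-0.2377  0.1171  0.8681  1.4425  0.2592  1.6681 -0.106 ]
```

View pics/k1side.png

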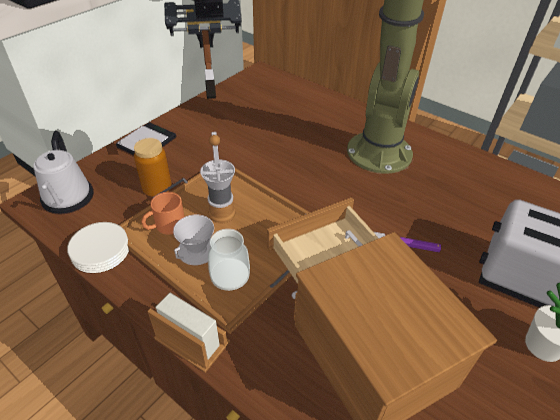

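View pics/k1wrist.png

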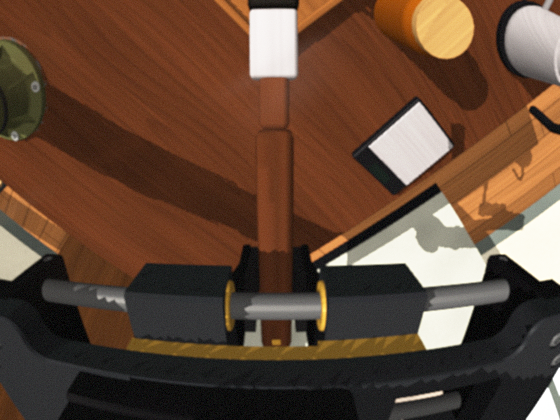

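View pics/k1top.png

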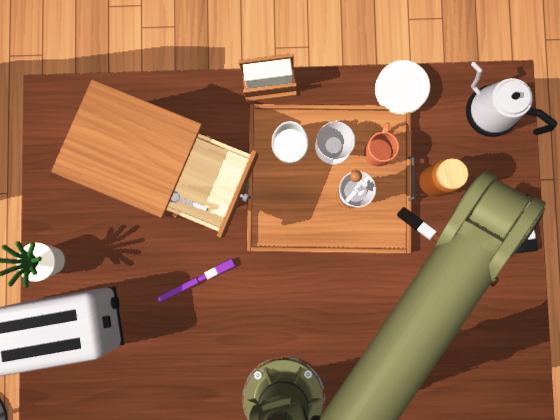

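```bash
python3 - <<'E'
from plan import *
p,r=tool();o=np.array([-.005,0,-.185])
F=frame(-133.4,-20)
hop=np.array([.566,-.2015,0]);a=np.array([-.688,-.726,0])
t=lambda s,z:hop+s*a+[0,0,z]-F.apply(o)
e=plan([(t(.1,.196),F),(t(.05,.196),F)],1,30)
e=plan([(t(.03,.194),F)],1,10,start=e)
E
```

```text
[{"rot": [0.02, 0.0, 0.0], "travel": [0.089, -0.001, -0.03], "jaw": 1}, {"rot": [0.02, 0.0, 0.0], "travel": [0.089, -0.001, -0.03], "jaw": 1}, {"rot": [0.02, 0.0, 0.0], "travel": [0.09, -0.001, -0.029], "jaw": 1}, {"rot": [0.01, 0.0, 0.0], "travel": [0.089, -0.001, -0.03], "jaw": 1}, {"rot": [0.02, 0.0, 0.01], "travel": [0.09, 0.0, -0.029], "jaw": 1}, {"rot": [0.0, 0.0, 0.0], "travel": [-0.029, 0.0, -0.078], "jaw": 1}, {"rot": [0.0, 0.0, 0.0], "travel": [-0.028, 0.0, -0.079], "jaw": 1}]
7 end [ 0.411  -0.3653  0.2544] [ 1.3818  0.5943 -1.9737]
[{"rot": [0.0, 0.0, 0.0], "travel": [-0.006, 0.0, -0.022], "jaw": 1}, {"rot": [0.0, 0.0, 0.0], "travel": [-0.006, 0.0, -0.021], "jaw": 1}, {"rot": [0.0, 0.0, 0.0], "travel": [-0.005, 0.0, -0.022], "jaw": 1}]
3 end [ 0.4248 -0.3508  0.2525] [ 1.3818  0.5943 -1.9737]
```

```bash
python3 -m jog '[{"rot":[0,0,0],"travel":[0.09,0,-0.03],"jaw":1},{"rot":[0,0,0],"travel":[0.09,0,-0.03],"jaw":1},{"rot":[0,0,0],"travel":[0.09,0,-0.03],"jaw":1},{"rot":[0,0,0],"travel":[0.09,0,-0.03],"jaw":1},{"rot":[0,0,0],"travel":[0.09,0,-0.03],"jaw":1},{"rot":[0,0,0],"travel":[-0.03,0,-0.08],"jaw":1},{"rot":[0,0,0],"travel":[-0.03,0,-0.08],"jaw":1},{"rot":[0,0,0],"travel":[0,0,0],"jaw":1}]'
python3 chk.py k2
```

```text
time: 14.85
position: [0.4157, -0.3616, 0.2533]
tool_rot: [1.375, 0.607, -1.964]
ft_force: [0.9, 1.2, -0.2]
grip_width: 0.203
[ 0.4157 -0.3616  0.2533] [[-0.2332  0.7355 -0.6361]
 [-0.2486 -0.6775 -0.6923]
 [-0.9401 -0.0033  0.3409]] 
tip [ 0.5346 -0.2323  0.195 ] px [216.3359 153.7473] [370.8918 199.9446] [274.5532 -79.5342]
[-0.2785  0.1793  0.8232  1.6689  0.2108  1.4283 -0.2404]
```

```bash
python3 - <<'E'
import cv2,numpy as np
s=cv2.imread("pics/k2side.png")[90:250,150:290];t=cv2.imread("pics/k2top.png")[130:250,310:450]
cv2.imwrite("pics/k2c.png",np.hstack([cv2.resize(s,(400,457),interpolation=cv2.INTER_CUBIC),cv2.resize(t,(400,343),interpolation=cv2.INTER_CUBIC).__class__(0) if 0 else cv2.copyMakeBorder(cv2.resize(t,(400,343),interpolation=cv2.INTER_CUBIC),0,114,0,0,cv2.BORDER_CONSTANT)]))
E
```

```text
(no output)
```

View pics/k2c.png

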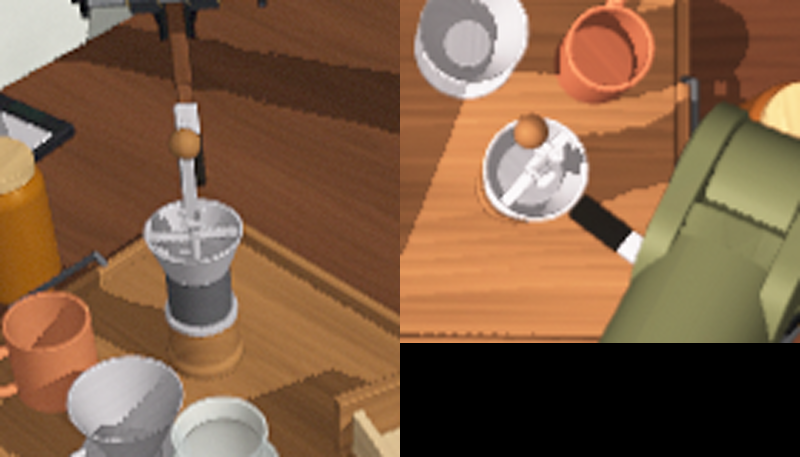

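```bash
python3 -m jog '[{"rot":[0,0,0],"travel":[-0.007,0,-0.022],"jaw":1},{"rot":[0,0,0],"travel":[-0.007,0,-0.022],"jaw":1},{"rot":[0,0,0],"travel":[0,0,0],"jaw":1},{"rot":[0,0,0],"travel":[0,0,0],"jaw":1},{"rot":[0,0,0],"travel":[0,0,0],"jaw":1}]'
python3 chk.py k3;  python3 - <<'E'
import cv2,numpy as np
s=cv2.imread("pics/k3side.png")[110:200,170:260];t=cv2.imread("pics/k3top.png")[150:240,320:410]
cv2.imwrite("pics/k3c.png",np.hstack([cv2.resize(x,(400,400),interpolation=cv2.INTER_CUBIC) for x in (s,t)]))
E
```

```text
time: 15.5
position: [0.4203, -0.3569, 0.2537]
tool_rot: [1.379, 0.599, -1.973]
ft_force: [0.5, -0.5, -0.6]
grip_width: 0.203
[ 0.4203 -0.3569  0.2537] [[-0.2366  0.7284 -0.643 ]
 [-0.2484 -0.6851 -0.6848]
 [-0.9393 -0.0023  0.343 ]] 
tip [ 0.5404 -0.229   0.1949] px [215.7216 155.2981] [369.4346 197.6219] [274.5424 -79.5331]
[-0.2849  0.1875  0.8218  1.6618  0.2057  1.4352 -0.2572]
```

View pics/k3c.png

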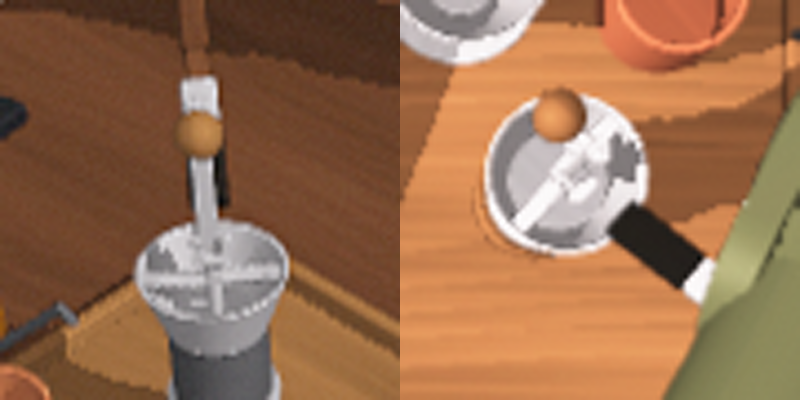

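View pics/k3side.png

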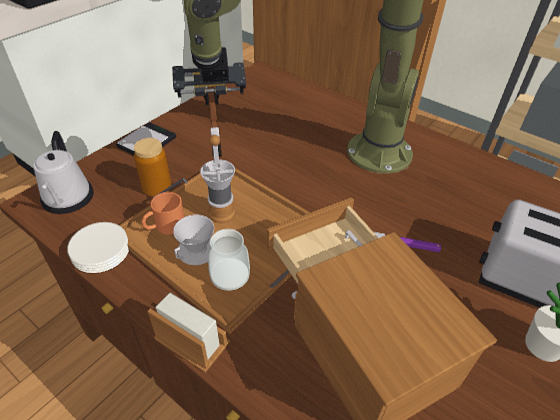

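View pics/k3wrist.png

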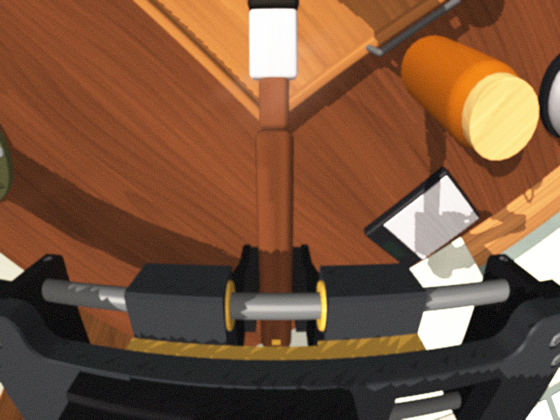

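```bash
python3 -m jog '[{"rot":[0,0,0],"travel":[0.002,0,-0.015],"jaw":1},{"rot":[0,0,0],"travel":[0.001,0,-0.015],"jaw":1},{"rot":[0,0,0],"travel":[0,0,0],"jaw":1},{"rot":[0,0,0],"travel":[0,0,0],"jaw":1},{"rot":[0,0,0],"travel":[0,0,0],"jaw":1}]'
python3 chk.py k4;  python3 - <<'E'
import cv2,numpy as np
s=cv2.imread("pics/k4side.png")[110:200,170:260];t=cv2.imread("pics/k4top.png")[150:240,320:410]
cv2.imwrite("pics/k4c.png",np.hstack([cv2.resize(x,(400,400),interpolation=cv2.INTER_CUBIC) for x in (s,t)]))
E
```

```text
time: 16.15
position: [0.4261, -0.3508, 0.2497]
tool_rot: [1.378, 0.599, -1.973]
ft_force: [0.5, 0.8, -1.8]
grip_width: 0.203
[ 0.4261 -0.3508  0.2497] [[-0.2365  0.7287 -0.6427]
 [-0.2485 -0.6848 -0.6851]
 [-0.9393 -0.0023  0.343 ]] 
tip [ 0.5462 -0.2228  0.191 ] px [216.0076 158.3923] [366.6072 195.5234] [274.5428 -79.5333]
[-0.2908  0.1959  0.8164  1.6619  0.1994  1.4322 -0.2682]
```

View pics/k4c.png

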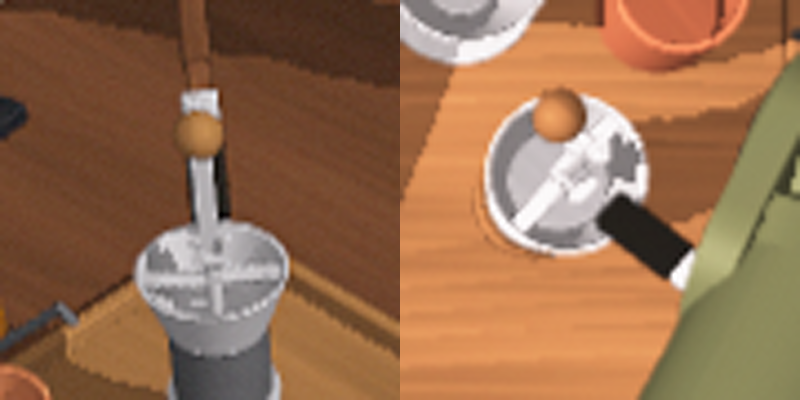

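View pics/k4top.png

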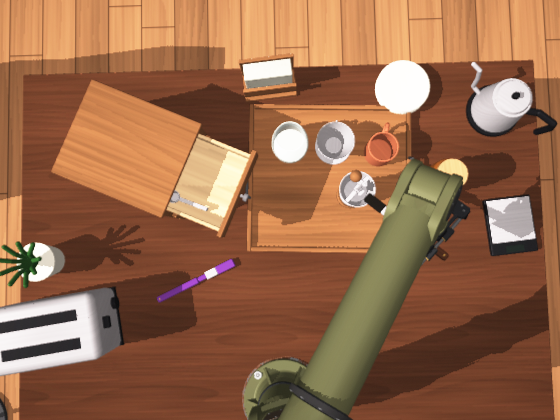

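```bash
python3 - <<'E'
from bench import ctrl
s=ctrl.get_state(); print(s["time"],s["position"],s["qd"],s["ft_force"],s["grip_width"])
print(ctrl.close_job())
E
```

```text
16.3 [ 0.42604038 -0.35082952  0.24976781] [-5.37516026e-04 -6.51474056e-04 -1.83458209e-04 -5.27587044e-04
  7.54989964e-05 -2.73079289e-03  1.38864016e-04] [-0.37026052  0.42225179 -0.59507332] 0.20147357271006
the job is handed in; nothing more can be done
None
```

I did both parts in the order asked and handed the job in at 16.3 s. I swung the lever up with the closed fingers. Then I gripped the brush by its handle, tilted it about 16° and drew it out over the drawer front. It now hangs over the hopper, still in the gripper.

**Last checks**
- **Lever:** after I backed the fingers away, the three cameras put it at about 90–91°. In the last side and top pictures the knob had not moved.
- **Brush tip:** it is about 16 mm above the rim and 29 mm from the hopper's centre, clear of the lever fork. This height comes from the arm pose and the grasp, because the wrist camera does not see the tip. The top picture agrees with it. In the side picture the tip is partly hidden behind the lever, so that check is weaker.
- **Contact:** the grip has held steady at about 17.5 mm since the brush was picked up. The wrist force was about 1 N, so the brush is pressing on nothing.
- **Surroundings:** the drawer is still open. The scoop, mug, carafe, dripper, bean jar and purple brush look unmoved.

**Disagreements**
- The hopper's position differed by 4–6 mm between the side and top cameras, so I used the wrist camera to settle it.
- While pushing the lever, the wrist force rose to about 14 N, more than I expected but far below the limit.

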